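# Stirring rod through the guide of a tilted paint can

## Task

Take the blue-handled stirring rod from the drying rack and put it through the hole in the yellow guide block above the tilted paint can, fully home so that its collar sits flat on the block. Keep hold of it and guide it down nearly all the way rather than letting it drop in; then let go and leave it there. Leave the other tools in the rack and everything else on the bench where they are.

Things in the scene. Friction and masses are not known exactly. Their poses are not given: they have to be found in the camera images.
- rod: Stirring rod, 100 g, hanging upright by its collar in one of the rack's holes. Steel shaft 12 mm thick, its last 5 mm tapering to a tip 9 mm across; dark collar 26 mm wide, 4 mm thick, underside 80 mm from the tip; above it a round blue handle, 18 mm thick, 84 to 130 mm from the tip, to be gripped. Origin at the centre of the tip, z along the rod towards the handle.
- rack: Wooden drying rack, 64 mm (x) by 230 mm (y), top board 12 mm thick with its top at 92 mm; three holes through the board, 15 mm wide, at y = -75, 0 and 75 mm. Origin at the centre of its underside, z up. Fixed to the table.
- stand: Grey stand, 160 by 150 mm, with an open steel can (72 mm wide) leaning 32 degrees from vertical to the stand's -x side. Above the can's mouth two steel rails run along the stand's y axis and carry the yellow guide block. Origin at the centre of the base's underside, z up. Fixed to the table. Nothing stands above the guide block.
- guide_axis (a point): Point in the plane of the guide block's top face, midway along the rails; z: axis of can and hole, up out of the can; y: along the rails. Yellow block 52 (x) by 60 (y) by 20 mm thick with a 15 mm through hole parallel to z, at x = 0. The block is clamped anywhere along the rails, its place not reported: hole at y = -15 to +15 mm, to be found by touch or sight. Can is free 105 mm down the axis.
- brush: Brush with a red handle, same handle and collar as the rod, hanging in another hole of the rack. Origin at its tip, z up. Leave alone.
- scraper: Scraper with a dark wooden handle, same handle and collar, hanging in the third hole of the rack. Origin at its tip, z up. Leave alone.
- can_blue: Closed paint can with a blue label, 74 mm wide, 78 mm high, origin under its centre. Bystander.
- can_red: Closed paint can with a red label, 74 mm wide, 78 mm high, origin under its centre. Bystander.
- cup: White empty mixing cup, 76 mm wide, 85 mm high, origin under its centre. Bystander.
- tape: Green roll of masking tape lying flat, 80 mm wide, 24 mm high, origin under its centre. Bystander.
- spanner: Steel open-ended spanner lying flat. Bystander.
There are look-alikes about, which are no part of the job. Leave any orange look-alike of the stand alone.

How it is judged:
By the outcome, as a careful person would: the job done as asked, in the order asked, and still so for the second after the job is handed in, with the robot touching nothing.
It also fails if it takes over 64 s, if anything falls off the work surface, if the arm or the gripper's body presses on something with over 40 N, if the wrist force passes 120 N, or if a joint passes its speed limit or range.

## Robot

A 6-joint arm with a two-finger parallel gripper is mounted at the origin on the work surface. World frame = base frame: x ahead of the robot, y to its left, z up, the work surface at z = 0. Lengths are in m, angles in rad, forces in N, time in s.
With the tool pointing down it reaches from about 0.35 to 0.975 m from the base axis. Payload 17.4 kg.
Tool frame: the origin (TCP) lies at the very end of the fingers, on their centre line; the grasp point (between the pads) lies 19 mm behind it; z points along the fingers, y is the line along which they close (so a half turn about z gives the same grasp; the last joint's range is limited). The gripper opens to 85 mm and grips with 20 to 120 N. Pads are 22 mm wide; open, the fingers measure 114 mm over their backs; the gripper's body (76 mm by 85 mm) begins 54 mm behind the grasp point. The pads swing forward as they close: fully open they stand 13 mm farther back than shut.
Start: joints at [1.174, 0.116, 1.442, -0, 1.584, -0.038], TCP at [0.237, 0.632, 0.231] pointing down, gripper open.
Joint ranges: [-2.83, 2.83], [-0.83, 2.19], [0.07, 2.5], [-1.14, 4.28], [0.01, 3], [-2.97, 2.97]. Speed limits (rad/s): [1.89, 1.89, 2.22, 3.14, 3.14, 3.14].

## Interface

Orientations are given as a unit quaternion [w, x, y, z].
In Python, from rig import get_obs, get_image, sign_off, outline_of gives the robot as it stands.
- The arm moves only by the tool step_arm, never from a script. Its arguments are lists of equal length, an entry for each row: "dp": the shift along the tool's x, y, z in mm, a list of three; "roll": the turn about the tool's z in degrees; "jaw": the gripper command: -1 is shut, 1 is fully open, values between are in proportion. A call has 1 to 20 rows; each row shifts and turns the commanded pose from where the row before left it, along the tool's axes as they then stand; what a row does not reach is not made up. A row lasts 1/12 s, in which the tool goes at most 41.7 mm and 7.16 degrees, less where a joint would pass 70% of its speed; a pose out of reach is approached as far as the arm can. A call with a gripper value outside its range is refused whole. The fingers move at their own pace and stop on an object; "squeeze" is the grip in N (left out, the last holds). Time passes only in rows, so rows that do not move let the fingers close. It gives the time, the measured TCP pose, the force, the opening and the grip force at its end, in the units of the state.
- get_obs(): the state, without advancing time (a new reading comes with each control period).
- get_image(name): name is "scene" or "top"; returns a dict with "pixels" (480x640x3 uint8, red, green, blue), "intrinsics" (3x3 intrinsics, pixels), "rvec" (rotation vector, rad) and "tvec" (3), from world to camera coordinates, as OpenCV has them. Camera axes: x right, y down, z forward; pixel columns grow to the right and rows downward; lengths in m; the calibration is good to about 2 mm. A picture is of the moment at which its call begins. There is no depth.
- sign_off(): hands the job in; it is judged then, once.
Trained networks look in the newest picture that a camera, given by its name, has taken for a name from the list of things; names that differ only in an ending like _2 or _b are one class to them, and where a whole thing is asked for, a point or a joint stands for the part that bears it (a point fixed in the world has none). Each returns a list of dicts, best first, with "conf" (0 to 1); they miss things now and then, are a little off and sometimes report something else, mostly with a low value. They report only what shows in the picture. A call takes as long as a camera call. They do not tell look-alikes from the thing itself.
- outline_of(camera, name): "pixels" (480x640 bool, what is visible of it) and "pixel" ([column, row] in pixels, amid what is visible of it).
The state is a dict: "t": time; "joint_positions": joint angles; "joint_velocities": joint speeds; "effort": joint torques, N m; "position": TCP position; "tcp_rot": TCP orientation; "ft_force": force on the tool from outside, world axes, zero at the start; "moment": the same for the moment, N m; "grip_width": finger opening in m; "gripper_force": force on a finger pad.
Only numpy, scipy, OpenCV 4.12 (cv2) and the standard library are available. Lean on these libraries where they do the work, as an engineer would, in place of code of your own. Each camera call takes 0.05 s, during which the arm holds its last target. There are 200 camera calls.

## Working session

There is one attempt and no reset: what is moved stays moved. The work goes in short steps, Python scripts to look and compute and a tool call to move; the robot and the scene stay as the last step left them, time stands still between calls to the robot, and variables do not carry over. Pictures are saved under pics/ and viewed, at most 10 in all, crops included, and the job is handed in when it is done.

Besides the shell and the picture viewer there is one more tool, called after ">>>" by a JSON object that holds its "op" and its "data". step_arm: Moves the arm, as the interface text tells. Its arguments: {"type":"object","properties":{"dp":{"type":"array","items":{"type":"array","items":{"type":"number"}}},"roll":{"type":"array","items":{"type":"number"}},"jaw":{"type":"array","items":{"type":"number"}},"squeeze":{"type":"number"}},"required":["dp","roll","jaw"]}

```bash
mkdir -p pics; ls; python3 - <<'E'
from rig import *
import cv2,numpy as np
o=get_obs();print({k:np.round(o[k],4) for k in('t','position','tcp_rot','grip_width','ft_force')})
for c in('scene','top'):
    im=get_image(c);cv2.imwrite(f'pics/{c}0.png',im['pixels'][...,::-1]);print(c,im['intrinsics'].tolist(),im['rvec'],im['tvec'])
    for n in('rod','rack','stand','guide_axis','brush','scraper'):
        print(n,[(round(d['conf'],2),np.round(d['pixel']).tolist(),int(d['pixels'].sum())) for d in outline_of(c,n)])
E
```

```text
pics
{'t': np.float64(0.0), 'position': array([0.2369, 0.6318, 0.2305]), 'tcp_rot': array([-1.000e-04,  1.784e-01,  9.840e-01, -6.000e-04]), 'grip_width': np.float64(0.0854), 'ft_force': array([-0.0692, -0.0651,  0.2543])}
scene [[500.55287636449077, 0.0, 317.5104207941489], [0.0, 500.55287636449077, 235.40000065540832], [0.0, 0.0, 1.0]] [ 2.00969275  1.48882087 -0.59068658] [-0.279674   -0.28313218  1.5195816 ]
rod [(0.61, [130.0, 275.0], 264)]
rack [(0.61, [177.0, 290.0], 4899)]
stand [(0.84, [158.0, 222.0], 4175), (0.84, [435.0, 162.0], 2831), (0.62, [337.0, 240.0], 3885), (0.59, [206.0, 262.0], 192)]
guide_axis [(0.94, [434.0, 159.0], 2810), (0.75, [158.0, 223.0], 4102), (0.74, [337.0, 239.0], 3858), (0.64, [176.0, 287.0], 4874)]
brush []
scraper [(0.59, [208.0, 266.0], 169)]
top [[558.3717542765938, 0.0, 310.6281133336833], [0.0, 558.3717542765938, 233.40289379764616], [0.0, 0.0, 1.0]] [ 2.15002511 -2.17332693  0.13468908] [0.14140042 0.54066273 1.63299752]
rod []
rack [(0.76, [420.0, 232.0], 1779), (0.23, [300.0, 171.0], 562)]
stand [(0.86, [290.0, 246.0], 2138), (0.8, [172.0, 320.0], 2900), (0.68, [428.0, 309.0], 2843), (0.59, [350.0, 168.0], 569)]
guide_axis [(0.71, [349.0, 168.0], 598), (0.65, [291.0, 243.0], 2164), (0.65, [422.0, 233.0], 1873), (0.61, [169.0, 320.0], 2892), (0.55, [430.0, 309.0], 2896)]
brush [(0.58, [426.0, 230.0], 76)]
scraper [(0.69, [299.0, 170.0], 511), (0.42, [399.0, 229.0], 55), (0.19, [419.0, 233.0], 1810)]
```

View pics/scene0.png

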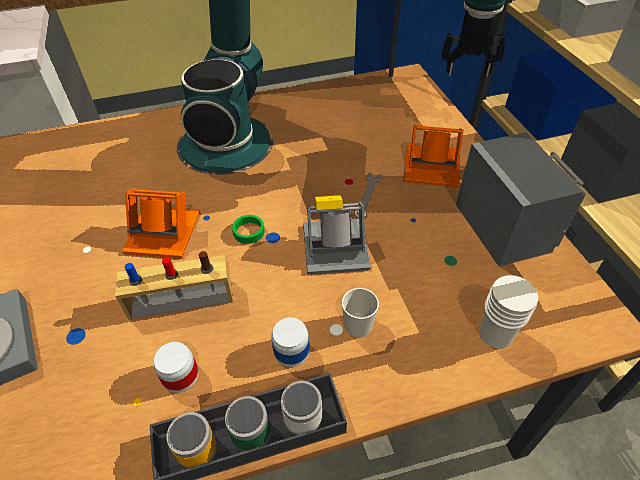

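View pics/top0.png

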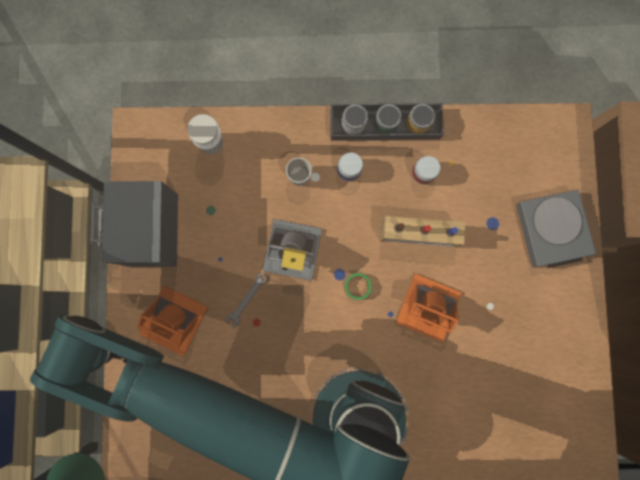

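Scene view: the blue handle is at the left end of the rack (130,273) and the grey stand with its yellow block is at (330,203). In the top view, the blue handle is at (453,231) and the yellow block at (293,260), leaning toward the robot. Next I'll measure both.

```bash
cat > h.py <<'E'
import cv2,numpy as np
from scipy.optimize import minimize,least_squares
from scipy.spatial.transform import Rotation as R
from rig import *
def cam(c):
    im=get_image(c);return dict(K=np.array(im['intrinsics']),r=np.array(im['rvec'],float),t=np.array(im['tvec'],float),p=im['pixels'])
def proj(C,P): return cv2.projectPoints(np.asarray(P,float).reshape(-1,1,3),C['r'],C['t'],C['K'],None)[0].reshape(-1,2)
def onplane(C,uv,z):
    Rm=cv2.Rodrigues(C['r'])[0];o=-Rm.T@C['t'];d=Rm.T@np.linalg.inv(C['K'])@np.array([*uv,1.]);return o+d*(z-o[2])/d[2]
def tri(Cs,uvs):
    A=[]
    f=lambda X:np.concatenate([proj(C,X)[0]-u for C,u in zip(Cs,uvs)])
    s=least_squares(f,[.5,0,.1]);return s.x,np.round(s.fun,2)
def mask(C,h0,h1,s0,v0,box):
    h=cv2.cvtColor(C['p'],cv2.COLOR_RGB2HSV).astype(int);m=(h[...,0]>=h0)&(h[...,0]<=h1)&(h[...,1]>=s0)&(h[...,2]>=v0)
    b=np.zeros(m.shape,bool);b[box[1]:box[3],box[0]:box[2]]=1;return m&b
def axR(yaw,tilt=np.radians(32)):  # guide frame: z leans to stand -x
    return (R.from_euler('z',yaw)*R.from_euler('y',-tilt)).as_matrix()
def sil(C,P,S=8):
    u=proj(C,P);u=(u+.5)*S-.5;m=np.zeros((480*S,640*S),np.uint8)
    cv2.fillConvexPoly(m,cv2.convexHull(np.round(u).astype(np.int32)),1);return cv2.resize(m.astype(np.float32),(640,480),interpolation=cv2.INTER_AREA)
E
python3 - <<'E'
from h import *
S,T=cam('scene'),cam('top')
ms=mask(S,22,34,150,90,(305,185,360,220));mt=mask(T,22,34,150,90,(270,240,320,285))
cs=[np.argwhere(m).mean(0)[::-1] for m in(ms,mt)];print('yellow',ms.sum(),mt.sum(),tri([S,T],cs))
bs=mask(S,100,125,120,40,(118,255,148,290));bt=mask(T,100,125,80,40,(440,220,466,245))
cs=[np.argwhere(m).mean(0)[::-1] for m in(bs,bt)];print('blue',bs.sum(),bt.sum(),cs,tri([S,T],cs), 'top on z=.12', onplane(T,cs[1],.125),onplane(S,cs[0],.12))
def crop(C,x,y,w,h):return cv2.resize(C['p'][y:y+h,x:x+w,::-1],(400,300),interpolation=cv2.INTER_CUBIC)
cv2.imwrite('pics/m1.png',np.vstack([np.hstack([crop(S,295,185,100,75),crop(T,250,210,80,60)]),np.hstack([crop(S,110,240,130,97),crop(T,375,200,100,75)])]))
E
```

```text
yellow 357 286 (array([0.45945785, 0.18537749, 0.11802317]), array([ 0.29, -0.02,  0.34,  0.09]))
blue 165 23 [array([131.56363636, 272.23030303]), array([453.34782609, 230.52173913])] (array([ 0.53551738, -0.26747153,  0.12007347]), array([-0.06,  0.  , -0.08,  0.  ])) top on z=.12 [ 0.53491513 -0.26639645  0.125     ] [ 0.5354808  -0.26737902  0.12      ]
```

View pics/m1.png

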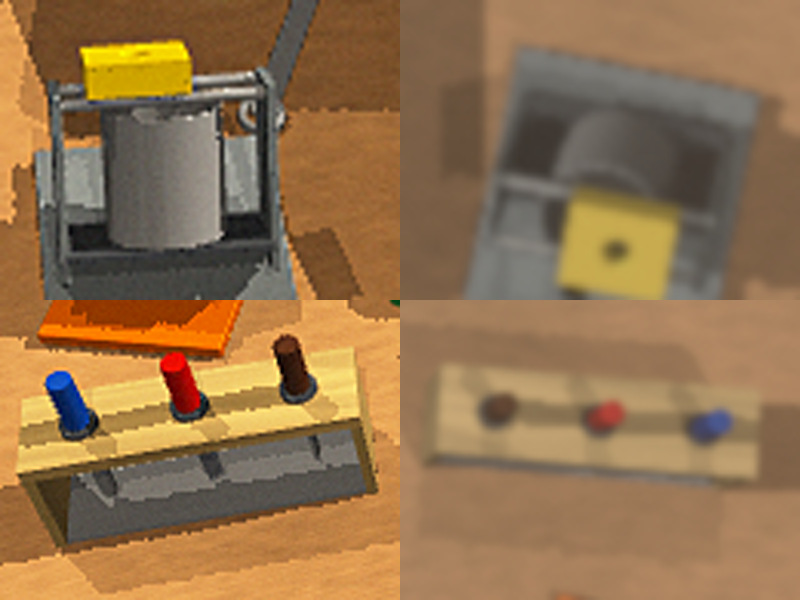

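The montage shows the hole centred in the yellow block (top view about (293,260)). The blue rod stands in the rack's −y hole next to the red brush. Next I'll fit the block pose and the rack line.

```bash
python3 - <<'E'
from h import *
S,T=cam('scene'),cam('top')
ms=mask(S,20,36,120,60,(305,185,360,220)).astype(np.float32);mt=mask(T,20,36,120,60,(270,240,320,285)).astype(np.float32)
B=np.array([[a,b,c] for a in(-.026,.026) for b in(-.03,.03) for c in(-.02,0)])
def cost(q):
    P=B@axR(q[3]/10).T+q[:3]/100   # top-face centre
    return np.abs(sil(S,P)-ms).sum()+np.abs(sil(T,P)-mt).sum()
best=None
for yaw in (-.4,-.2,0,.2):
    s=minimize(cost,[46,18.5,12.5,yaw*10],method='Nelder-Mead',options=dict(initial_simplex=np.array([46,18.5,12.5,yaw*10])+np.vstack([np.zeros(4),np.diag([1,1,1,1.5])]),xatol=.005,fatol=.2))
    print(np.round(s.x,3),round(s.fun,1))
    if best is None or s.fun<best.fun:best=s
q=best.x;print('top face centre',q[:3]/100,'yaw',q[3]/10,'proj',proj(S,q[:3]/100),proj(T,q[:3]/100),ms.sum(),mt.sum())
# hole: dark centroid
for C,b in((S,(320,192,346,206)),(T,(286,253,301,268))):
    u=proj(C,q[:3]/100)[0];g=C['p'][...,:2].sum(2).astype(float);x,y=np.round(u).astype(int);w=g[y-4:y+5,x-4:x+5];w=np.clip(np.percentile(w,60)-w-25,0,None)
    yy,xx=np.mgrid[y-4:y+5,x-4:x+5];print('hole px',(xx*w).sum()/w.sum(),(yy*w).sum()/w.sum())
# base yaw
a,b=[onplane(T,u,.01) for u in((273.6,219.6),(321.6,229))];print('base far edge',a,b,np.linalg.norm(a-b),'yaw',np.arctan2(*(a-b)[:2])*-1)
# red, handle line
rs=mask(S,174,180,120,60,(155,250,182,285))|mask(S,0,5,190,60,(155,250,182,285));rt=mask(T,172,180,110,60,(415,218,440,245))|mask(T,0,5,140,60,(415,218,440,245))
cs=[np.argwhere(m).mean(0)[::-1] for m in(rs,rt)];X,e=tri([S,T],cs);print('red',X,e)
Y=np.array([.5355,-.2675,.12]);d=X-Y;print('dist',np.linalg.norm(d[:2]),'rack yaw',-np.arctan2(d[0],d[1]))
E
```

```text
[45.533 18.576 12.833 -2.224] 59.1
[45.523 18.59  12.803 -2.02 ] 60.0
[45.539 18.588 12.876 -1.989] 60.3
[45.512 18.569 12.841 -2.069] 58.8
top face centre [0.45511738 0.18569289 0.12841076] yaw -0.20689102221878838 proj [[328.56323576 197.81901083]] [[293.15334716 260.41639219]] 366.0 415.0
hole px 328.90144546649145 195.96714848883047
hole px 292.65669371196753 259.7048681541582
base far edge [0.58813808 0.24718967 0.01      ] [0.55789212 0.10210838 0.01      ] 0.14820053582689058 yaw -0.20553206920635775
red [ 0.54188042 -0.19216673  0.11934358] [ 0.45 -0.02  0.63  0.01]
dist 0.07560298964589787 rack yaw -0.08449426515799216
```

The interface can't tilt the tool: rows only shift it and roll it about its own z. So I'll grip the rod and pivot it 32° between the pads, levering it against the rack hole's edge. Then I'll insert it by moving along the tilted axis. First, roll the tool and head to the rack.

>>> {"op": "step_arm", "data": {"dp": [[0, 0, 0], [0, 0, 0], [0, 0, 0], [0, 0, 0], [0, 0, 0], [0, 0, 0], [0, 0, 0], [0, 0, 0], [0, 0, 0], [0, 0, 0], [0, 0, 0]], "roll": [6.75, 6.75, 6.75, 6.75, 6.75, 6.75, 6.75, 6.75, 6.75, 6.75, 6.75], "jaw": [1, 1, 1, 1, 1, 1, 1, 1, 1, 1, 1], "squeeze": 20}}

```text
t: 1.82
position: [0.237, 0.632, 0.2313]
tcp_rot: [-0.0, 0.738, 0.675, 0.0]
ft_force: [0.7, 0.2, -0.0]
grip_width: 0.0855
gripper_force: 0.0
```

```bash
cat >> h.py <<'E'
def togo(target):
    o=get_obs();q=o['tcp_rot'];M=R.from_quat([q[1],q[2],q[3],q[0]]).as_matrix();d=M.T@(np.array(target)-o['position'])*1000
    print('t',round(float(o['t']),2),'pos',np.round(o['position'],4),'yaws x,y',np.round(np.degrees([np.arctan2(M[1,0],M[0,0]),np.arctan2(M[1,1],M[0,1])]),1),'z',np.round(M[:,2],3),'w',round(float(o['grip_width'])*1e3,1),'gf',np.round(o['gripper_force'],1),'F',np.round(o['ft_force'],1),'j',np.round(o['joint_positions'],2));print('togo mm tool',np.round(d,1))
E
python3 -c "
from h import *
togo([.5355,-.2675,.231])"
```

```text
t 1.82 pos [0.237  0.632  0.2313] yaws x,y [84.9 -5.1] z [ 0.  0. -1.] w 85.5 gf 0.0 F [ 0.7  0.2 -0. ] j [1.17 0.12 1.44 0.   1.58 1.26]
togo mm tool [-8.692e+02  3.779e+02  3.000e-01]
```

>>> {"op": "step_arm", "data": {"dp": [[-36, 15.7, 0], [-36, 15.7, 0], [-36, 15.7, 0], [-36, 15.7, 0], [-36, 15.7, 0], [-36, 15.7, 0], [-36, 15.7, 0], [-36, 15.7, 0], [-36, 15.7, 0], [-36, 15.7, 0], [-36, 15.7, 0], [-36, 15.7, 0], [-36, 15.7, 0], [-36, 15.7, 0], [-36, 15.7, 0], [-36, 15.7, 0], [-36, 15.7, 0], [-36, 15.7, 0], [-36, 15.7, 0], [-36, 15.7, 0]], "roll": [0, 0, 0, 0, 0, 0, 0, 0, 0, 0, 0, 0, 0, 0, 0, 0, 0, 0, 0, 0], "jaw": [1, 1, 1, 1, 1, 1, 1, 1, 1, 1, 1, 1, 1, 1, 1, 1, 1, 1, 1, 1]}}

```text
t: 3.48
position: [0.4897, -0.1139, 0.2316]
tcp_rot: [0.0, 0.736, 0.677, 0.0]
ft_force: [-0.0, 0.0, 0.3]
grip_width: 0.0852
gripper_force: 0.0
```

>>> {"op": "step_arm", "data": {"dp": [[-36, 15.7, 0], [-36, 15.7, 0], [-36, 15.7, 0], [-36, 15.7, 0], [0, 0, 0], [0, 0, 0]], "roll": [0, 0, 0, 0, 0, 0], "jaw": [1, 1, 1, 1, 1, 1]}}

```text
t: 3.98
position: [0.5401, -0.2621, 0.2304]
tcp_rot: [-0.001, 0.737, 0.676, -0.0]
ft_force: [0.1, 0.2, -0.4]
grip_width: 0.0855
gripper_force: 0.0
```

```bash
python3 -c "
from h import *
togo([.5355,-.2675,.107])
S=cam('scene');p=proj(S,get_obs()['position'])[0];print(p)
cv2.imwrite('pics/m2.png',cv2.resize(S['p'][180:330,60:260,::-1],(800,600),interpolation=cv2.INTER_CUBIC))"
```

```text
t 3.98 pos [ 0.5401 -0.2621  0.2304] yaws x,y [85.1 -4.9] z [-0.001  0.001 -1.   ] w 85.5 gf 0.0 F [ 0.1  0.2 -0.4] j [-0.49 -0.04  1.61 -0.    1.58 -0.41]
togo mm tool [ -5.8  -4.  123.4]
[118.05187893 237.50739129]
```

View pics/m2.png

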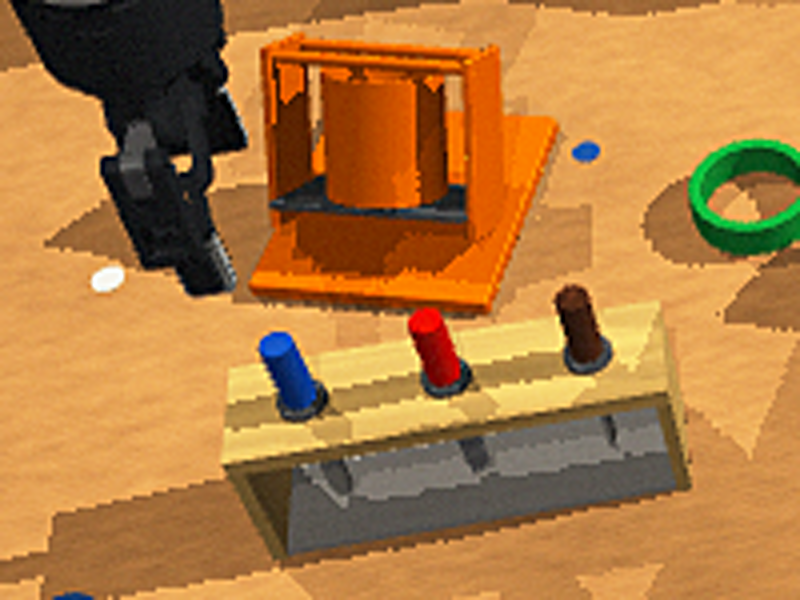

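The open gripper is above and behind the blue handle as planned, with nothing in its way. Now descend and grip.

>>> {"op": "step_arm", "data": {"dp": [[-5.8, -4, 0], [0, 0, 20], [0, 0, 20], [0, 0, 20], [0, 0, 20], [0, 0, 15], [0, 0, 15], [0, 0, 8], [0, 0, 5.4], [0, 0, 0], [0, 0, 0]], "roll": [0, 0, 0, 0, 0, 0, 0, 0, 0, 0, 0], "jaw": [1, 1, 1, 1, 1, 1, 1, 1, 1, 1, 1]}}

```text
t: 4.95
position: [0.5358, -0.2659, 0.1086]
tcp_rot: [0.0, 0.736, 0.677, 0.0]
ft_force: [0.2, 0.3, 1.4]
grip_width: 0.0856
gripper_force: 0.0
```

>>> {"op": "step_arm", "data": {"dp": [[0, 0, 0], [0, 0, 0], [0, 0, 0], [0, 0, 0], [0, 0, 0], [0, 0, 0], [0, 0, 0], [0, 0, 0], [0, 0, 0], [0, 0, 0], [0, 0, 0], [0, 0, 0]], "roll": [0, 0, 0, 0, 0, 0, 0, 0, 0, 0, 0, 0], "jaw": [0.4, 0, -0.3, -0.6, -1, -1, -1, -1, -1, -1, -1, -1], "squeeze": 20}}

```text
t: 5.95
position: [0.5356, -0.266, 0.108]
tcp_rot: [0.0, 0.736, 0.677, -0.0]
ft_force: [-1.3, 0.4, 3.4]
grip_width: 0.0178
gripper_force: 23.2
```

```bash
python3 -c "
from h import *
togo([.5355,-.2675,.107])"
```

```text
t 5.95 pos [ 0.5356 -0.266   0.108 ] yaws x,y [85.2 -4.8] z [ 0. -0. -1.] w 17.8 gf 23.2 F [-1.3  0.4  3.4] j [-0.5   0.01  1.76 -0.    1.38 -0.42]
togo mm tool [-1.5  0.   1. ]
```

Gripped: 17.8 mm opening and 23 N. Now lift 71 mm so that only the tip stays in the hole.

>>> {"op": "step_arm", "data": {"dp": [[0, 0, -5], [0, 0, -11], [0, 0, -11], [0, 0, -11], [0, 0, -11], [0, 0, -11], [0, 0, -11], [0, 0, 0], [0, 0, 0]], "roll": [0, 0, 0, 0, 0, 0, 0, 0, 0], "jaw": [-1, -1, -1, -1, -1, -1, -1, -1, -1]}}

```text
t: 6.7
position: [0.5358, -0.2661, 0.1796]
tcp_rot: [0.001, 0.736, 0.677, 0.0]
ft_force: [-0.2, 0.1, -1.5]
grip_width: 0.0175
gripper_force: 23.0
```

>>> {"op": "step_arm", "data": {"dp": [[5, 0, 0], [5, 0, 0], [4.8, 0, 0.2], [5, 0, 0.7], [5, 0, 0.8], [4.7, 0, 0.8]], "roll": [0, 0, 0, 0, 0, 0], "jaw": [-1, -1, -1, -1, -1, -1]}}

```text
t: 7.2
position: [0.538, -0.2359, 0.176]
tcp_rot: [-0.0, 0.736, 0.677, -0.0]
ft_force: [-2.5, -3.1, -2.1]
grip_width: 0.0173
gripper_force: 23.1
```

```bash
python3 -c "
from h import *
togo([.5355,-.2675,.107])
S=cam('scene')
cv2.imwrite('pics/m3.png',cv2.resize(S['p'][180:330,60:260,::-1],(800,600),interpolation=cv2.INTER_CUBIC))"
```

```text
t 7.2 pos [ 0.538  -0.2359  0.176 ] yaws x,y [85.2 -4.8] z [-0.001  0.    -1.   ] w 17.3 gf 23.1 F [-2.5 -3.1 -2.1] j [-0.46 -0.05  1.7  -0.    1.49 -0.37]
togo mm tool [-31.7   0.2  69. ]
```

View pics/m3.png

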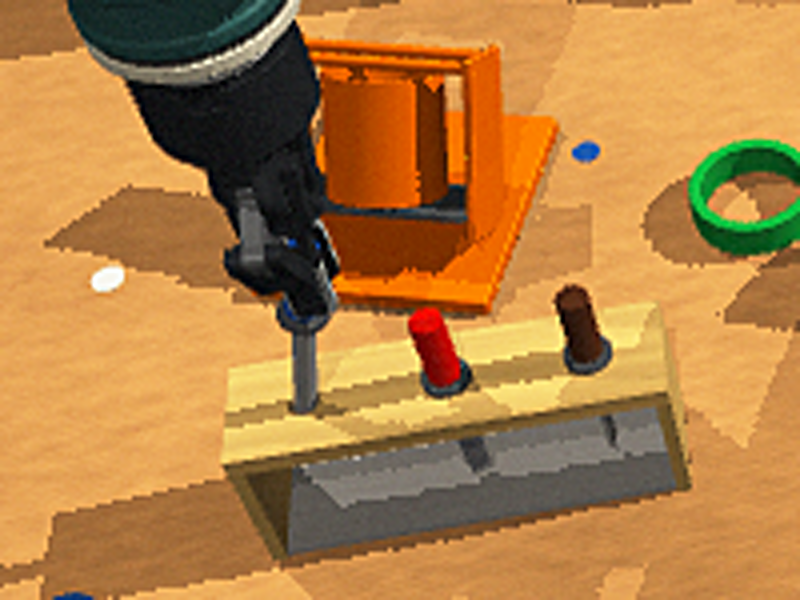

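The tip is held in the hole (305,405 in the crop) and the rod is tilting with only 3 N of side force. Continue the arc to 32°, then clamp hard.

>>> {"op": "step_arm", "data": {"dp": [[4.8, 0, 1.2], [4.7, 0, 1.4], [4.7, 0, 1.6], [4.5, 0, 1.9], [4.5, 0, 2.1], [4.5, 0, 2.3], [1, 0, 0.5], [0, 0, 0], [0, 0, 0], [0, 0, 0], [0, 0, 0]], "roll": [0, 0, 0, 0, 0, 0, 0, 0, 0, 0, 0], "jaw": [-1, -1, -1, -1, -1, -1, -1, -1, -1, -1, -1]}}

```text
t: 8.17
position: [0.5406, -0.2081, 0.1655]
tcp_rot: [0.0, 0.736, 0.677, 0.0]
ft_force: [-0.9, -1.3, 0.7]
grip_width: 0.0175
gripper_force: 22.5
```

>>> {"op": "step_arm", "data": {"dp": [[0, 0, 0], [0, 0, 0], [0, 0, 0], [0, 0, -5], [0, 0, -15], [0, 0, -20], [0, 0, -20], [0, 0, 0], [0, 0, 0], [0, 0, 0]], "roll": [0, 0, 0, 0, 0, 0, 0, 0, 0, 0], "jaw": [-1, -1, -1, -1, -1, -1, -1, -1, -1, -1], "squeeze": 100}}

```text
t: 9.0
position: [0.5405, -0.2078, 0.2255]
tcp_rot: [-0.0, 0.736, 0.677, 0.0]
ft_force: [-0.1, -0.1, -2.0]
grip_width: 0.0155
gripper_force: 97.6
```

```bash
python3 -c "
from h import *
togo([.5355,-.2675,.107])
o=get_obs();q=o['tcp_rot'];M=R.from_quat([q[1],q[2],q[3],q[0]]).as_matrix();g=o['position']-.019*M[:,2]
S=cam('scene');T=cam('top')
im=S['p'][...,::-1].copy()
print('gp',g,proj(S,g),proj(T,g))
for th in (24,32,40):
    a=np.radians(th);ax=M[:,0]*np.sin(a)-M[:,2]*np.cos(a)
    print(th,'tip',proj(S,g-ax*.115),'collar',proj(S,g-ax*.033),'tip top',proj(T,g-ax*.115))
cv2.imwrite('pics/m4.png',cv2.resize(im[160:310,60:260],(800,600),interpolation=cv2.INTER_CUBIC))"
```

```text
t 9.0 pos [ 0.5405 -0.2078  0.2255] yaws x,y [85.2 -4.8] z [ 0.  0. -1.] w 15.5 gf 97.6 F [-0.1 -0.1 -2. ] j [-0.41 -0.09  1.66  0.    1.57 -0.33]
togo mm tool [-59.9   0.  118.4]
gp [ 0.54046691 -0.20781385  0.2444557 ] [[144.54121364 226.69480809]] [[442.62925769 222.92921564]]
24 tip [[135.3008139  265.32214829]] collar [[141.74903702 238.36685252]] tip top [[450.36251328 229.34089076]]
32 tip [[127.09815102 264.19883498]] collar [[139.29686135 237.97059913]] tip top [[456.13390209 229.36742288]]
40 tip [[119.08624816 262.36858906]] collar [[136.93346103 237.35666896]] tip top [[461.72072861 229.27600935]]
```

View pics/m4.png

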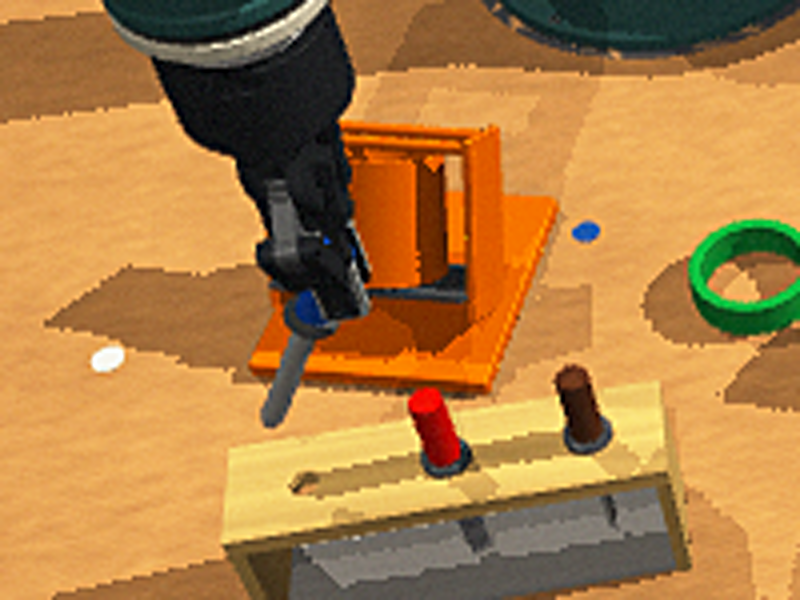

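The tip sits at full-image pixel (127.5,265), and the prediction for exactly 32° is (127.1,264.2), so the tilt is right. Next: raise, roll −83° so the rod leans to the stand's −x, and move across.

>>> {"op": "step_arm", "data": {"dp": [[0, 0, -25], [0, 0, -25], [0, 0, -20], [0, 0, 0], [0, 0, 0], [0, 0, 0], [0, 0, 0], [0, 0, 0], [0, 0, 0], [0, 0, 0], [0, 0, 0], [0, 0, 0], [0, 0, 0], [0, 0, 0], [0, 0, 0], [0, 0, 0]], "roll": [0, 0, 0, -6.9, -6.9, -6.9, -6.9, -6.9, -6.9, -6.9, -6.9, -6.9, -6.9, -6.9, -6.9, 0], "jaw": [-1, -1, -1, -1, -1, -1, -1, -1, -1, -1, -1, -1, -1, -1, -1, -1], "squeeze": 100}}

```text
t: 10.43
position: [0.5404, -0.2079, 0.2946]
tcp_rot: [-0.001, 0.101, 0.995, 0.0]
ft_force: [0.0, -0.1, -0.9]
grip_width: 0.0157
gripper_force: 97.7
```

```bash
cat >> h.py <<'E'
H=np.array([.4552,.1857,.1284]);A=axR(-.206)[:,2]
def tcp_for(d,L=.115,H=H): return H+(d+L)*A-np.array([0,0,.019])
E
python3 -c "
from h import *
print(tcp_for(.05));togo(tcp_for(.05))"
```

```text
[0.369612   0.20358483 0.24932794]
t 10.43 pos [ 0.5404 -0.2079  0.2946] yaws x,y [168.3  78.3] z [-0.001  0.001 -1.   ] w 15.7 gf 97.7 F [ 0.  -0.1 -0.9] j [-0.41 -0.1   1.56  0.    1.69 -1.78]
togo mm tool [250.3 368.5  45.7]
```

>>> {"op": "step_arm", "data": {"dp": [[17.9, 26.3, 0], [17.9, 26.3, 0], [17.9, 26.3, 0], [17.9, 26.3, 0], [17.9, 26.3, 0], [17.9, 26.3, 0], [17.9, 26.3, 0], [17.9, 26.3, 0], [17.9, 26.3, 0], [17.9, 26.3, 0], [17.9, 26.3, 0], [17.9, 26.3, 0], [17.9, 26.3, 0], [17.6, 26.6, 0], [0, 0, 20], [0, 0, 20], [0, 0, 5], [0, 0, 0], [0, 0, 0]], "roll": [0, 0, 0, 0, 0, 0, 0, 0, 0, 0, 0, 0, 0, 0, 0, 0, 0, 0, 0], "jaw": [-1, -1, -1, -1, -1, -1, -1, -1, -1, -1, -1, -1, -1, -1, -1, -1, -1, -1, -1]}}

```text
t: 12.02
position: [0.3725, 0.2043, 0.251]
tcp_rot: [-0.0, 0.106, 0.994, 0.0]
ft_force: [-0.4, 0.8, -0.7]
grip_width: 0.016
gripper_force: 97.9
```

```bash
python3 -c "
from h import *
togo(tcp_for(.05));g=get_obs()['position']+[0,0,.019]
S=cam('scene');T=cam('top')
for n,C in (('S',S),('T',T)):
    print(n,'gp',proj(C,g),'tip',proj(C,g-A*.115),'collar',proj(C,g-A*.035),'hole',proj(C,H))
def crop(C,x,y,w,h):return cv2.resize(C['p'][y:y+h,x:x+w,::-1],(800,300),interpolation=cv2.INTER_CUBIC)
cv2.imwrite('pics/m5.png',np.vstack([crop(S,270,150,160,60),crop(T,230,220,160,60)]))"
```

```text
t 12.02 pos [0.3725 0.2043 0.251 ] yaws x,y [167.9  77.9] z [-0.  0. -1.] w 16.0 gf 97.9 F [-0.4  0.8 -0.7] j [ 0.44 -0.45  1.91  0.    1.69 -0.92]
togo mm tool [ 2.6 -1.3  1.6]
S gp [[325.38065947 125.52056048]] tip [[328.10669726 176.70238995]] collar [[326.22667853 141.40471424]] hole [[328.57678675 197.84522069]]
T gp [[284.48365586 289.19804262]] tip [[290.49965635 267.75631605]] collar [[286.40661613 282.34438821]] hole [[293.15069055 260.38714567]]
```

View pics/m5.png

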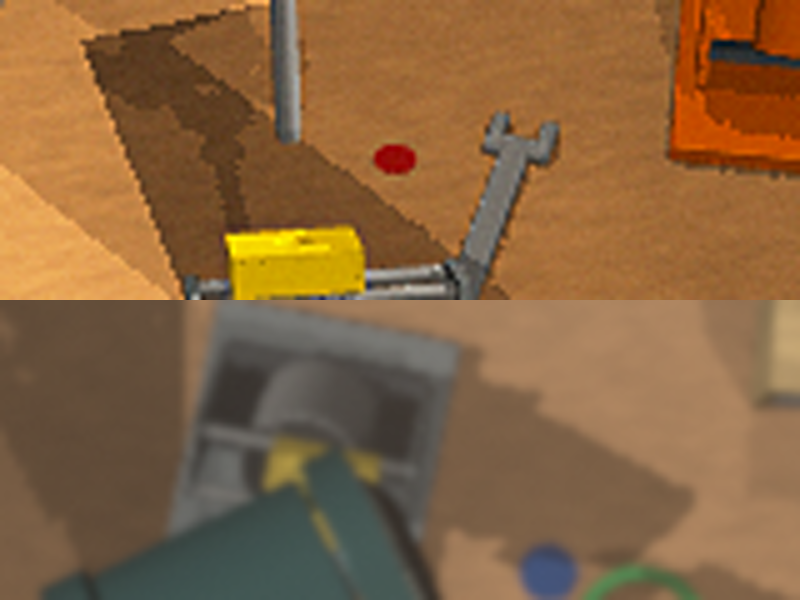

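Scene crop: tip end at pixel (327.8,177.6) against a prediction of (328.1,176.7). The hole is dark at about (330,198) on the block's top face. In the top view the arm hides the hole. One subpixel comparison of rod and block in the scene camera should give the correction.

```bash
python3 - <<'E'
from h import *
S=cam('scene');o=get_obs();q=o['tcp_rot'];M=R.from_quat([q[1],q[2],q[3],q[0]]).as_matrix()
g=o['position']+[0,0,.019];g0=g
hs=cv2.cvtColor(S['p'],cv2.COLOR_RGB2HSV).astype(int)
box=(slice(155,182),slice(318,338))
sub=hs[box];m=(sub[...,1]<70).astype(np.float32);print(m.sum())
def rod(g,th):
    a=M[:,0]*np.sin(th)-M[:,2]*np.cos(th);e1=M[:,1];e2=np.cross(a,e1);ph=np.linspace(0,2*np.pi,24)
    ring=lambda s,r:[g+a*(s-.115)+r*(np.cos(p)*e1+np.sin(p)*e2) for p in ph]
    return np.array(ring(0,.0045)+ring(.005,.006)+ring(.078,.006))
def c(v): # v mm along tool y, axial mm, tilt deg
    P=rod(g+M[:,1]*v[0]/1e3+A*v[1]/1e3,np.radians(32));return np.abs(sil(S,P)[box]-m).sum()
s=min((minimize(c,[a,b],method='Nelder-Mead',options=dict(initial_simplex=[[a,b],[a+2,b],[a,b+3]],fatol=.05,xatol=.02)) for a in(-2,0,2) for b in (-2,0,2)),key=lambda s:s.fun)
print('rod shift: tool-y mm, axial mm',s.x,s.fun)
ms=mask(S,20,36,120,60,(305,185,360,220)).astype(np.float32)
B=np.array([[a,b,c] for a in(-.026,.026) for b in(-.03,.03) for c in(-.02,0)])@axR(-.206).T+H
G=axR(-.206)
def c2(v):return np.abs(sil(S,B+G[:,1]*v[0]/1e3+np.array([0,0,v[1]/1e3]))-ms).sum()
s=min((minimize(c2,[a,b],method='Nelder-Mead',options=dict(initial_simplex=[[a,b],[a+2,b],[a,b+2]],fatol=.05,xatol=.02)) for a in(-2,0,2) for b in (-1,1)),key=lambda s:s.fun)
print('block shift: stand-y mm, z mm',s.x,s.fun)
E
```

```text
111.0
rod shift: tool-y mm, axial mm [-1.14247131 -1.19745255] 13.96875
block shift: stand-y mm, z mm [-0.76098633 -0.26220703] 20.703125
```

Rod and block show nearly the same bias in the scene camera (−1.1 and −0.8 mm), so the nominal aim stands with a +0.4 mm lateral correction. Now approach to just above the face.

>>> {"op": "step_arm", "data": {"dp": [[2.6, -0.9, 1.6], [-6, 0, 9.6], [-6, 0, 9.6], [-5, 0, 8], [-4, 0, 6.4], [-2.5, 0, 4], [0, 0, 0], [0, 0, 0], [0, 0, 0]], "roll": [0, 0, 0, 0, 0, 0, 0, 0, 0], "jaw": [-1, -1, -1, -1, -1, -1, -1, -1, -1], "squeeze": 60}}

```text
t: 12.92
position: [0.3927, 0.1994, 0.2115]
tcp_rot: [0.0, 0.105, 0.995, 0.0]
ft_force: [-0.0, 0.2, -1.1]
grip_width: 0.0159
gripper_force: 97.9
```

```bash
python3 -c "
from h import *
togo(tcp_for(.00));g=get_obs()['position']+[0,0,.019]
S=cam('scene')
print('tip',proj(S,g-A*.115),'hole',proj(S,H))
cv2.imwrite('pics/m6.png',cv2.resize(S['p'][160:235,285:385,::-1],(800,600),interpolation=cv2.INTER_CUBIC))"
```

```text
t 12.92 pos [0.3927 0.1994 0.2115] yaws x,y [168.  78.] z [ 0.  0. -1.] w 15.9 gf 97.9 F [-0.   0.2 -1.1] j [ 0.41 -0.41  1.94  0.    1.61 -0.95]
togo mm tool [-3.1 -0.6  4.6]
tip [[328.70368263 195.47330236]] hole [[328.57678675 197.84522069]]
```

View pics/m6.png

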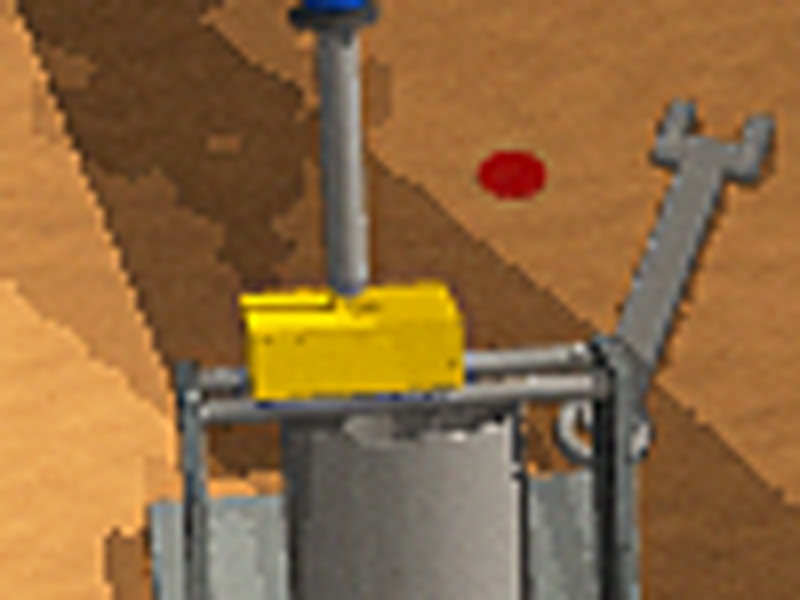

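The tip (crop 348,290) is just above the block's top face, and the hole is directly below and a touch to the right. Nudge +0.6 mm and feed in slowly, watching the force.

>>> {"op": "step_arm", "data": {"dp": [[0, 0.6, 0], [-1.6, 0, 2.5], [-1.6, 0, 2.5], [-1.6, 0, 2.5], [-1.6, 0, 2.5], [0, 0, 0], [0, 0, 0]], "roll": [0, 0, 0, 0, 0, 0, 0], "jaw": [-1, -1, -1, -1, -1, -1, -1]}}

```text
t: 13.55
position: [0.399, 0.1985, 0.2009]
tcp_rot: [-0.0, 0.105, 0.995, -0.0]
ft_force: [0.4, 0.1, -1.5]
grip_width: 0.0153
gripper_force: 97.9
```

```bash
python3 -c "
from h import *
togo(tcp_for(-.01))"
```

```text
t 13.55 pos [0.399  0.1985 0.2009] yaws x,y [168.  78.] z [-0. -0. -1.] w 15.3 gf 97.9 F [ 0.4  0.1 -1.5] j [ 0.4  -0.39  1.95 -0.    1.59 -0.96]
togo mm tool [-2.  -1.   2.5]
```

>>> {"op": "step_arm", "data": {"dp": [[-1.6, 0, 2.5], [-1.6, 0, 2.5], [-1.6, 0, 2.5], [-1.6, 0, 2.5], [0, 0, 0], [0, 0, 0]], "roll": [0, 0, 0, 0, 0, 0], "jaw": [-1, -1, -1, -1, -1, -1]}}

```text
t: 14.05
position: [0.4053, 0.1971, 0.191]
tcp_rot: [-0.0, 0.105, 0.995, -0.0]
ft_force: [0.4, -0.0, -1.0]
grip_width: 0.0158
gripper_force: 97.9
```

```bash
python3 -c "
from h import *
togo(tcp_for(-.02));print(get_obs()['moment'])"
```

```text
t 14.05 pos [0.4053 0.1971 0.191 ] yaws x,y [168.  78.] z [-0. -0. -1.] w 15.8 gf 97.9 F [ 0.4 -0.  -1. ] j [ 0.4  -0.38  1.95 -0.    1.57 -0.96]
togo mm tool [-0.9 -1.   1. ]
[-0.03994323  0.05835344 -0.00367413]
```

It is 18 mm deep with no contact force, so the rod is inside the hole. Continue in stages.

>>> {"op": "step_arm", "data": {"dp": [[-1.8, 0, 2.9], [-1.8, 0, 2.9], [-1.8, 0, 2.9], [-1.8, 0, 2.9], [-1.8, 0, 2.9], [-1.8, 0, 2.9], [-1.8, 0, 2.9], [-1.8, 0, 2.9], [0, 0, 0], [0, 0, 0]], "roll": [0, 0, 0, 0, 0, 0, 0, 0, 0, 0], "jaw": [-1, -1, -1, -1, -1, -1, -1, -1, -1, -1]}}

```text
t: 14.88
position: [0.4193, 0.1942, 0.1678]
tcp_rot: [-0.0, 0.105, 0.995, -0.0]
ft_force: [-0.6, -0.1, -1.2]
grip_width: 0.0159
gripper_force: 97.9
```

```bash
python3 -c "
from h import *
togo(tcp_for(-.08));print(get_obs()['moment'])
S=cam('scene')
cv2.imwrite('pics/m7.png',cv2.resize(S['p'][160:235,285:385,::-1],(800,600),interpolation=cv2.INTER_CUBIC))"
```

```text
t 14.88 pos [0.4193 0.1942 0.1678] yaws x,y [168.  78.] z [-0. -0. -1.] w 15.9 gf 97.9 F [-0.6 -0.1 -1.2] j [ 0.38 -0.34  1.96  0.    1.52 -0.98]
togo mm tool [-18.3  -0.9  28.7]
[ 0.02024001  0.01207865 -0.02086674]
```

View pics/m7.png

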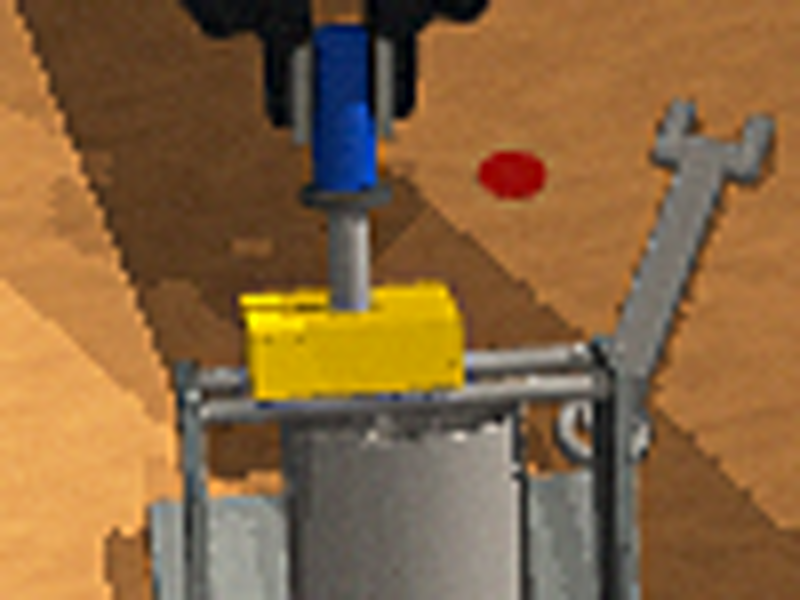

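The rod is through the block's hole at (350,308 in the crop), with the collar about 34 mm above the face. Continue to near contact.

>>> {"op": "step_arm", "data": {"dp": [[-1.9, 0, 3], [-1.9, 0, 3], [-1.9, 0, 3], [-1.9, 0, 3], [-1.9, 0, 3], [-1.9, 0, 3], [-1.9, 0, 3], [-1.9, 0, 3], [0, 0, 0], [0, 0, 0]], "roll": [0, 0, 0, 0, 0, 0, 0, 0, 0, 0], "jaw": [-1, -1, -1, -1, -1, -1, -1, -1, -1, -1]}}

```text
t: 15.77
position: [0.4341, 0.1909, 0.1434]
tcp_rot: [-0.0, 0.105, 0.995, -0.0]
ft_force: [-1.8, -0.8, -5.1]
grip_width: 0.0159
gripper_force: 97.9
```

>>> {"op": "step_arm", "data": {"dp": [[-0.8, 0, 1.3], [-0.8, 0, 1.3], [-0.6, 0, 0.9], [0, 0, 0]], "roll": [0, 0, 0, 0], "jaw": [-1, -1, -1, -1]}}

```text
t: 16.1
position: [0.4355, 0.1908, 0.1412]
tcp_rot: [-0.001, 0.104, 0.995, 0.0]
ft_force: [-17.1, -0.5, 7.6]
grip_width: 0.0159
gripper_force: 99.6
```

```bash
python3 -c "
from h import *
togo(tcp_for(-.08));print(get_obs()['moment'])"
```

```text
t 16.1 pos [0.4355 0.1908 0.1412] yaws x,y [168.  78.] z [-0.002  0.    -1.   ] w 15.9 gf 99.6 F [-17.1  -0.5   7.6] j [ 0.36 -0.29  1.97  0.    1.47 -1.  ]
togo mm tool [-1.8 -1.   2.1]
[-0.15212892  2.75708802 -0.05979593]
```

The collar is touching: about 15 N axial and 10 N lateral. Relieve the lateral load and ease the grip so the rod can align itself.

>>> {"op": "step_arm", "data": {"dp": [[0.5, 0, 0.3], [0, 0, 0], [0, 0, 0]], "roll": [0, 0, 0], "jaw": [-1, -1, -1], "squeeze": 20}}

```text
t: 16.35
position: [0.4353, 0.1908, 0.141]
tcp_rot: [-0.0, 0.104, 0.995, 0.0]
ft_force: [-12.0, -1.9, 8.4]
grip_width: 0.0158
gripper_force: 99.4
```

```bash
python3 -c "
from h import *
togo(tcp_for(-.08));print(get_obs()['moment'])
F=get_obs()['ft_force'];print('guide-frame F',axR(-.206).T@F)
S=cam('scene')
cv2.imwrite('pics/m8.png',cv2.resize(S['p'][160:235,285:385,::-1],(800,600),interpolation=cv2.INTER_CUBIC))
h=cv2.cvtColor(S['p'],cv2.COLOR_RGB2HSV)
for y in range(184,202): print(y,S['p'][y,329].tolist(),S['p'][y,325].tolist(),S['p'][y,333].tolist())"
```

```text
t 16.35 pos [0.4353 0.1908 0.141 ] yaws x,y [168.  78.] z [-0.001  0.    -1.   ] w 15.8 gf 99.4 F [-12.   -1.9   8.4] j [ 0.36 -0.29  1.97  0.    1.47 -1.  ]
togo mm tool [-1.9 -1.   2. ]
[-0.33993529  2.17989497 -0.05598495]
guide-frame F [-5.17749852 -4.30078795 13.10444298]
184 [17, 43, 96] [0, 20, 57] [103, 100, 89]
185 [7, 38, 92] [4, 25, 59] [105, 105, 94]
186 [21, 61, 147] [0, 15, 55] [100, 97, 87]
187 [17, 57, 137] [4, 23, 59] [100, 100, 86]
188 [4, 51, 134] [1, 27, 82] [103, 102, 90]
189 [13, 57, 137] [0, 31, 80] [94, 95, 85]
190 [15, 57, 136] [0, 21, 79] [96, 94, 83]
191 [15, 56, 139] [5, 30, 82] [108, 64, 23]
192 [18, 55, 135] [1, 29, 86] [98, 57, 20]
193 [13, 58, 139] [0, 22, 78] [102, 57, 18]
194 [10, 58, 136] [1, 28, 87] [100, 59, 20]
195 [16, 56, 142] [1, 27, 81] [83, 52, 35]
196 [7, 57, 142] [13, 29, 64] [52, 57, 63]
197 [34, 49, 72] [29, 29, 23] [51, 57, 84]
198 [56, 54, 56] [33, 34, 45] [73, 69, 82]
199 [103, 85, 44] [77, 60, 34] [243, 190, 0]
200 [236, 186, 0] [243, 194, 0] [213, 172, 0]
201 [205, 160, 0] [202, 165, 0] [206, 165, 0]
```

Collar pixels (rows 197–199) sit directly on the yellow face. Loosen the jaw briefly, re-grip at 20 N, and press lightly along the axis.

>>> {"op": "step_arm", "data": {"dp": [[0, 0, 0], [0, 0, 0], [0, 0, 0], [0, 0, 0], [0, 0, 0], [0, 0, 0]], "roll": [0, 0, 0, 0, 0, 0], "jaw": [-0.56, -0.56, -1, -1, -1, -1], "squeeze": 20}}

```text
t: 16.9
position: [0.4362, 0.1909, 0.1406]
tcp_rot: [0.0, 0.105, 0.995, 0.0]
ft_force: [-1.3, 1.6, 4.8]
grip_width: 0.0171
gripper_force: 20.3
```

```bash
python3 -c "
from h import *
togo(tcp_for(-.08));print(get_obs()['moment'])
F=get_obs()['ft_force'];print('guide-frame F',axR(-.206).T@F)"
```

```text
t 16.9 pos [0.4362 0.1909 0.1406] yaws x,y [168.  78.] z [ 0.001  0.    -1.   ] w 17.1 gf 20.3 F [-1.3  1.6  4.8] j [ 0.36 -0.29  1.97  0.    1.46 -1.  ]
togo mm tool [-1.2 -1.2  1.5]
[ 0.27744587 -0.12157316  0.01392759]
guide-frame F [1.15425532 1.31957147 4.94838508]
```

>>> {"op": "step_arm", "data": {"dp": [[-0.5, 0, 0.8], [-0.5, 0, 0.8], [0, 0, 0], [0, 0, 0]], "roll": [0, 0, 0, 0], "jaw": [-1, -1, -1, -1]}}

```text
t: 17.23
position: [0.4366, 0.1909, 0.14]
tcp_rot: [-0.0, 0.104, 0.995, 0.0]
ft_force: [-13.2, 2.5, 18.5]
grip_width: 0.0176
gripper_force: 21.9
```

```bash
python3 -c "
from h import *
togo(tcp_for(-.08));print(get_obs()['moment'])
F=get_obs()['ft_force'];print('guide-frame F',axR(-.206).T@F)"
```

```text
t 17.23 pos [0.4366 0.1909 0.14  ] yaws x,y [168.  78.] z [-0.     0.001 -1.   ] w 17.6 gf 21.9 F [-13.2   2.5  18.5] j [ 0.36 -0.29  1.97  0.    1.46 -1.  ]
togo mm tool [-0.8 -1.3  0.9]
[ 0.18740777  1.80318545 -0.05045758]
guide-frame F [-1.58208302 -0.28354431 22.80073631]
```

The contact force is 22.8 N and purely axial, so the collar is seated flat. Release, back out along the axis, and check.

>>> {"op": "step_arm", "data": {"dp": [[0.5, 0, -0.8], [0, 0, 0], [0, 0, 0], [0, 0, 0], [0, 0, 0], [0, 0, 0], [0, 0, 0], [0, 0, 0], [5.3, 0, -8.5], [5.3, 0, -8.5], [10.6, 0, -17], [10.6, 0, -17], [10.6, 0, -17], [10.6, 0, -17], [0, 0, -20], [0, 0, 0], [0, 0, 0]], "roll": [0, 0, 0, 0, 0, 0, 0, 0, 0, 0, 0, 0, 0, 0, 0, 0, 0], "jaw": [-1, -0.5, -0.4, -0.2, 0.2, 0.6, 0.6, 0.6, 0.6, 0.6, 0.6, 0.6, 0.6, 0.6, 0.6, 0.6, 0.6]}}

```text
t: 18.65
position: [0.3844, 0.2019, 0.2463]
tcp_rot: [0.001, 0.104, 0.995, 0.001]
ft_force: [-0.0, -0.1, -0.6]
grip_width: 0.0684
gripper_force: 0.0
```

```bash
python3 - <<'E'
from h import *
togo(tcp_for(.1))
S=cam('scene');T=cam('top')
print('pred collar top, handle top',proj(S,H+A*.004),proj(S,H+A*.05),proj(S,H))
bs=mask(S,100,125,120,40,(310,160,350,210));ys,xs=np.nonzero(bs);print('blue',bs.sum(),xs.mean(),ys.mean(),'rows',ys.min(),ys.max(),'pred mid',proj(S,H+A*.027))
def crop(C,x,y,w,h):return cv2.resize(C['p'][y:y+h,x:x+w,::-1],(400,600),interpolation=cv2.INTER_CUBIC)
cv2.imwrite('pics/m9.png',np.hstack([crop(S,295,150,70,105),crop(S,100,180,160,240)]))
E
```

```text
t 18.65 pos [0.3844 0.2019 0.2463] yaws x,y [168.  78.] z [ 0.003  0.001 -1.   ] w 68.4 gf 0.0 F [-0.  -0.1 -0.6] j [ 0.42 -0.43  1.9  -0.    1.67 -0.94]
togo mm tool [ 41.2  -1.4 -45.6]
pred collar top, handle top [[328.48629453 196.15795861]] [[327.43309213 176.52059703]] [[328.57678675 197.84522069]]
blue 151 327.9006622516556 186.2317880794702 rows 176 196 pred mid [[327.96259662 186.39341089]]
```

View pics/m9.png

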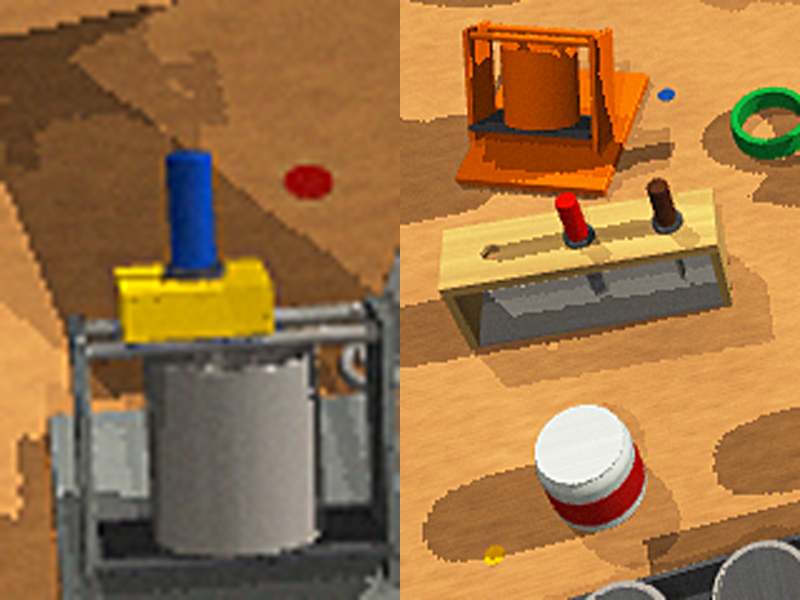

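The rod's collar sits flat on the yellow block: the handle's centre is at (327.9,186.2) against a prediction of (328.0,186.4) for fully home. The brush and scraper are still in the rack, and the gripper is clear.

```bash
python3 -c "
from rig import *
print(sign_off())"
```

```text
the job is handed in; nothing more can be done
None
```

The blue-handled rod is fully home in the guide block with its collar flat on the face; I guided it down in the grip and released it, the brush and scraper are still in the rack, and I handed the job in at about 19 s of the allowed 64 s.

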